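# Ready the spice rack for the next dish

## Task

Get the spice rack ready for the next dish: press the cap that was left open fully shut, flick the cap of the tallest tube right open so that it stands up or leans back, and leave the middle-height tube shut. Take the measuring spoon out of its wooden rest (you will have to lay it down and take it again by the middle) and push it down into the clip along the front of the rack, centred and right down on its bed with the sprung jaw closed over it. Do not shove away or knock over the salt shaker, spice jar, garlic or lemon.

Things in the scene. Friction and masses are not known exactly. Their poses are not given: they have to be found in the camera images.
- rack: light wooden spice rack, fixed: base board 190 (x) x 270 (y) x 18 mm, behind on it a block (top 49 mm above the worktop) that holds three tubes 75 mm apart in a row along y at x = +66 mm, in any order; along its front the spoon clip. Origin on the worktop, x towards the back, y along the row, z up
- clip_seat (a point): centre of the clip's bed, where the middle of the spoon's underside must lie: 45 mm above the worktop, 60 mm in front of the rack's origin; axes as the rack, spoon along y, bowl to either side. Two equal forks at y = 35 to 68 mm either side (rear wooden prongs 85 mm above the worktop, face at x = +7 mm, flared back above); the 70 mm between is free for fingers down to 30 mm above the worktop
- jaw_nose (a point): point midway between the two noses of the clip's sprung steel jaw, 59 mm above the worktop. The jaw's face is 7 mm in front of the clip's centre line, the noses overhang to 2 mm in front of it, and slope up and forward to 11 mm in front, 89 mm above the worktop. Pushing the spoon down past them takes up to 18 N
- jaw (a joint): the sprung jaw (one piece with two noses), hinged along y low at the front of the clip: 0 = closed, grows as the spoon pushes it open to the front, about 0.1 as the spoon passes; springs back
- tube_tall: the tallest flip-cap tube: upright steel tube, 36 mm in diameter, white collar and white hinged cap, fixed in the rack's block. Origin on its axis at its foot, 20 mm above the worktop; axes parallel to the rack's. Collar's top face at z = 135 mm; cap hinge line along y at x = +18 mm, z = 135 mm
- lip_tall (a point): middle of the thumb tab on the front of the cap of the tallest tube, 49 mm from the hinge line, 5 mm above the collar's top when shut. Tab 12 mm wide, 6 mm thick, 36 to 56 mm from the hinge; the cap itself is a disc 36 mm in diameter, 10 mm thick
- cap_tall (a joint): cap of the tallest tube: 0 = shut flat on the collar, grows as it opens upward and back (about +y of the tube), 1.57 = standing upright, 2.0 = stop. Stiff hinge, it stays where it is left (about 1 N at the tab)
- tube_mid: the middle-height flip-cap tube: upright steel tube, 36 mm in diameter, white collar and white hinged cap, fixed in the rack's block. Origin on its axis at its foot, 20 mm above the worktop; axes parallel to the rack's. Collar's top face at z = 115 mm; cap hinge line along y at x = +18 mm, z = 115 mm
- lip_mid (a point): middle of the thumb tab on the front of the cap of the middle-height tube, 49 mm from the hinge line, 5 mm above the collar's top when shut. Tab 12 mm wide, 6 mm thick, 36 to 56 mm from the hinge; the cap itself is a disc 36 mm in diameter, 10 mm thick
- cap_mid (a joint): cap of the middle-height tube: 0 = shut flat on the collar, grows as it opens upward and back (about +y of the tube), 1.57 = standing upright, 2.0 = stop. Stiff hinge, it stays where it is left (about 1 N at the tab)
- tube_short: the shortest flip-cap tube: upright steel tube, 36 mm in diameter, white collar and white hinged cap, fixed in the rack's block. Origin on its axis at its foot, 20 mm above the worktop; axes parallel to the rack's. Collar's top face at z = 95 mm; cap hinge line along y at x = +18 mm, z = 95 mm. Its cap is the one left open
- lip_short (a point): middle of the thumb tab on the front of the cap of the shortest tube, 49 mm from the hinge line, 5 mm above the collar's top when shut. Tab 12 mm wide, 6 mm thick, 36 to 56 mm from the hinge; the cap itself is a disc 36 mm in diameter, 10 mm thick
- cap_short (a joint): cap of the shortest tube: 0 = shut flat on the collar, grows as it opens upward and back (about +y of the tube), 1.57 = standing upright, 2.0 = stop. Stiff hinge, it stays where it is left (about 1 N at the tab)
- spoon: loose steel measuring spoon, 60 g: square handle 12 x 12 mm, 168 mm long along x (from -84 to +84 mm), and at +x a round shallow bowl 30 mm in diameter, 12 mm high, centred at x = +97 mm. Origin at the middle of the handle's underside, z up; it lies level on its underside
- rest: fixed wooden spoon rest: slotted block 60 mm wide (y), 42 mm high, from x = -35 to +125 mm; its slot, too narrow for fingers, holds the spoon along x, underside 22 mm above the worktop. Only the last 49 mm of the handle (x = -84 to -35 mm) sticks out. The spoon lifts straight up out. Origin on the worktop, below the spoon's
- salt_shaker: salt shaker, glass with a grey top, 44x44x90 mm; a loose bystander, to be left where it is (under 4 cm). Origin at its underside
- spice_jar: spice jar with a green screw lid, 46x46x106 mm; a loose bystander, to be left where it is (under 4 cm). Origin at its underside
- garlic: bulb of garlic, 48x49x50 mm; a loose bystander, to be left where it is (under 4 cm). Origin at its underside
- lemon: lemon, lying, 75x54x53 mm; a loose bystander, to be left where it is (under 4 cm). Origin at its underside
Things that resemble listed ones, but are neither listed nor needed, are in the scene too. Several things have the shape of the spoon; the one meant has the colours described above.

How it is judged:
At the end, for the whole second after the job is handed in: Short and middle tubes' caps shut (within 0.08 rad), tallest tube's cap open over 1.3 rad. Spoon at rest in the clip: middle of its underside within 5 mm (x), 12 mm (y), 4 mm (z) of the seat, in line within 0.08 rad, bowl to either side, jaw closed (under 0.05 rad) (value of joint each of cap_short, cap_mid below 0.08 rad and value of joint cap_tall above 1.3 rad and x of spoon in the frame of clip_seat between -0.005 and 0.005 m and y of spoon in the frame of clip_seat between -0.012 and 0.012 m and z of spoon in the frame of clip_seat between -0.004 and 0.004 m and angle between the x axis of spoon and the y axis of clip_seat, either way round below 0.08 rad and value of joint jaw below 0.05 rad and linear speed of spoon below 0.02 m/s); the robot touches nothing.
It fails at once if the salt shaker is pushed more than 4 cm or knocked over (distance of salt_shaker from where it was at the start of the episode above 0.04 m or angle between salt_shaker's own z axis and vertical above 0.6 rad).
It fails at once if the spice jar is pushed more than 4 cm or knocked over (distance of spice_jar from where it was at the start of the episode above 0.04 m or angle between spice_jar's own z axis and vertical above 0.6 rad).
It fails at once if the garlic is pushed more than 4 cm or knocked over (distance of garlic from where it was at the start of the episode above 0.04 m or angle between garlic's own z axis and vertical above 0.6 rad).
It fails at once if the lemon is pushed more than 4 cm or knocked over (distance of lemon from where it was at the start of the episode above 0.04 m).
It also fails if it takes over 72 s, if anything falls off the work surface, if the arm or the gripper's body presses on something with over 40 N, if the wrist force passes 120 N, or if a joint passes its speed limit or range.

## Robot

A 6-joint arm with a two-finger parallel gripper is mounted at the origin on a cart in front of the work surface, level with it; the furniture and walls round the work are solid. World frame = base frame: x ahead of the robot, y to its left, z up, the work surface at z = 0. Lengths are in m, angles in rad, forces in N, time in s.
With the tool pointing down it reaches from about 0.2 to 0.875 m from the base axis. Payload 3.4 kg.
Tool frame: the origin (TCP) lies on the centre line of the jaws, within the pads' length; the fingertips stand 25 mm ahead of it and the grasp point (between the pads) lies 6 mm ahead of it; z points along the fingers, y is the line along which they close (so a half turn about z gives the same grasp; the last joint's range is limited). The gripper opens to 94 mm and grips with 3 to 60 N. Pads are 16 mm wide; open, the fingers measure 119 mm over their backs; the gripper's body (75 mm by 177 mm) begins 78 mm behind the grasp point.
Start: joints at [-1.333, 0.276, 1.505, -0, 1.361, -0.121], TCP at [0.202, -0.538, 0.23] pointing down, gripper open.
Joint ranges: [-2.89, 2.89], [-0.75, 2.08], [0.22, 2.7], [-1.18, 4.32], [0.11, 2.71], [-2.7, 2.7]. Speed limits (rad/s): [2.57, 2.57, 3.14, 3.14, 3.14, 3.14].

## Interface

Orientations are given as [roll, pitch, yaw] about the fixed x, y, z axes, in that order (R = Rz(yaw) Ry(pitch) Rx(roll)).
In Python, from rig import env gives the robot as it stands. The module is installed in compiled form; this text tells all that it offers.
- The arm moves only by the tool carry_out, never from a script. Its argument "deltas" is a list of rows, each an object of numbers: "fingers": the opening, from -1 (shut) to 1 (fully open); "tx", "ty", "tz": the shift along the tool's x, y, z in units of 30 cm (1.0 is 30 cm); "wx", "wy", "wz": the turn, a rotation vector about the tool's x, y, z in units of 360 degrees (1.0 is 360 degrees). A call has 1 to 8 rows; each row is the pose to reach, as a shift and turn from the pose commanded when the call began, along the tool's axes at that moment, turning the shorter way round; what a row does not reach only later rows make up. A row lasts 1/8 s, in which the tool goes at most 62.5 mm and 10.7 degrees, less where a joint would pass 70% of its speed; a pose out of reach is approached as far as the arm can. A call with a number of a shift or a turn outside -1 to 1 is refused whole. A call with a gripper value outside its range is refused whole. The fingers move at their own pace and stop on an object; "newtons" is the grip in N (left out, the last holds). Time passes only in rows, so rows that repeat a pose let the fingers close. It gives the time, the measured TCP pose, the force, the opening and the grip force at its end, in the units of the state.
- env.observe(): the state, without advancing time (a new reading comes with each control period).
- env.camera(name): name is "scene" or "top"; returns the picture (420x560x3 uint8, blue, green, red); there is no depth.
- env.camera_info(name): a dict with "fx", "fy", "cx", "cy" (pixels), "rvec" (rotation vector, rad) and "tvec" (3), from world to camera coordinates, as OpenCV has them. Camera axes: x right, y down, z forward; pixel columns grow to the right and rows downward; lengths in m; the calibration is good to about 2 mm. A picture is of the moment at which its call begins. camera_info takes no time and is no camera call.
- env.job_done(): hands the job in; it is judged then, once.
The state is a dict: "clock": time; "joint_positions": joint angles; "dq": joint speeds; "tau": joint torques, N m; "ee_pos": TCP position; "orientation": TCP orientation; "force": force on the tool from outside, world axes, zero at the start; "moment": the same for the moment, N m; "width": finger opening in m; "grasp_force": force on a finger pad.
Only numpy, scipy, OpenCV 4.12 (cv2) and the standard library are available. Lean on these libraries where they do the work, as an engineer would, in place of code of your own. Each camera call takes 0.05 s, during which the arm holds its last target. There are 200 camera calls.

## Working session

There is one attempt and no reset: what is moved stays moved. The work goes in short steps, Python scripts to look and compute and a tool call to move; the robot and the scene stay as the last step left them, time stands still between calls to the robot, and variables do not carry over. Pictures are saved under pics/ and viewed, at most 11 in all, crops included, and the job is handed in when it is done.

Besides the shell and the picture viewer there is one more tool, called after ">>>" as a command line: name --argument value ..., lists and objects as JSON in quotes. carry_out: Moves the arm, as the interface text tells. Its arguments: {"type":"object","properties":{"deltas":{"type":"array"},"newtons":{"type":"number"}},"required":["deltas"]}

```bash
mkdir -p pics
python3 - <<'E'
from rig import env
import cv2
for n in("scene","top"):
    cv2.imwrite(f"pics/{n}0.png",env.camera(n)); i=env.camera_info(n); print(n,i)
    R=cv2.Rodrigues(__import__('numpy').array(i['rvec']))[0]; print(-R.T@i['tvec'])
print(env.observe())
E
```

```text
scene {'fx': 501.88520727237307, 'fy': 501.88520727237307, 'cx': 283.81003617901297, 'cy': 206.36429965181514, 'rvec': array([ 1.27323801, -2.21863191,  1.00068267]), 'tvec': array([0.19352273, 0.45884128, 1.40309367])}
[-0.52681411  0.55815215  1.27577086]
top {'fx': 418.117815614779, 'fy': 418.117815614779, 'cx': 283.9395747622227, 'cy': 207.91219182453042, 'rvec': array([ 2.20576916, -2.01032334,  0.20235512]), 'tvec': array([-0.15953097,  0.58026665,  1.32250403])}
[ 0.31650176 -0.13279871  1.4118667 ]
{'clock': 0.1, 'joint_positions': array([-1.33299110e+00,  2.76514651e-01,  1.50596436e+00, -2.87717328e-05,
        1.36070743e+00, -1.21016837e-01]), 'dq': array([ 0.00239018,  0.00045124, -0.00205322, -0.00030772, -0.00078058,
        0.00100458]), 'tau': array([ 1.51830405e-03, -4.05456197e+01, -2.37780029e+01,  7.02452729e-02,
        2.99486553e-02, -4.96563098e-05]), 'ee_pos': array([ 0.20179172, -0.53794174,  0.22971777]), 'orientation': array([-3.14000712e+00, -1.64481245e-04,  3.58827960e-01]), 'force': array([ 0.69601405, -0.13923772, -0.45903379]), 'moment': array([ 0.00267812, -0.00297011,  0.00175121]), 'grasp_force': 0.0, 'width': 0.09407567469573964}
```

View pics/scene0.png

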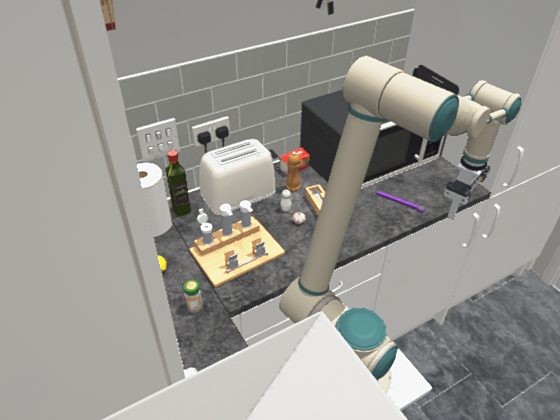

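View pics/top0.png

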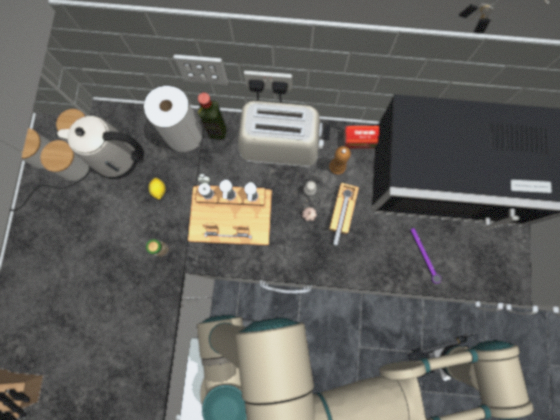

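The top view shows the rack at about (230,215), with tubes at (205,188), (226,186) and (250,188). The rest and spoon are at (344,210), garlic at (309,214), salt at (310,187), lemon at (157,188) and the jar at (155,247). I'll enlarge both views.

Run:
```python
import cv2,numpy as np
t=cv2.imread("pics/top0.png");s=cv2.imread("pics/scene0.png")
a=cv2.resize(t[165:260,140:375],None,fx=3.4,fy=3.4,interpolation=cv2.INTER_CUBIC)
b=cv2.resize(s[150:320,140:360],(680,525),interpolation=cv2.INTER_CUBIC)[:, :]
cv2.imwrite("pics/ct0.png",a);cv2.imwrite("pics/cs0.png",b);print(a.shape)
```

```text
(323, 799, 3)
```

View pics/ct0.png

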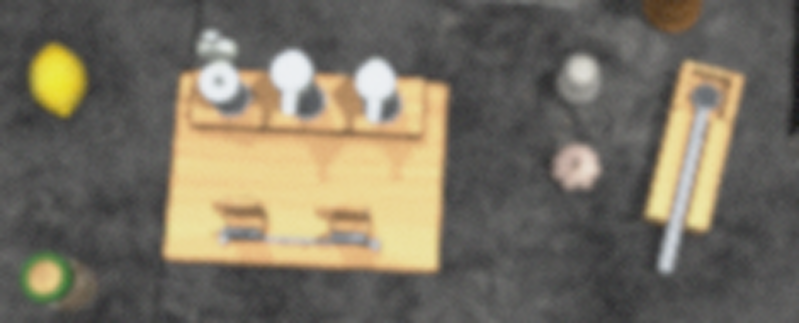

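View pics/cs0.png

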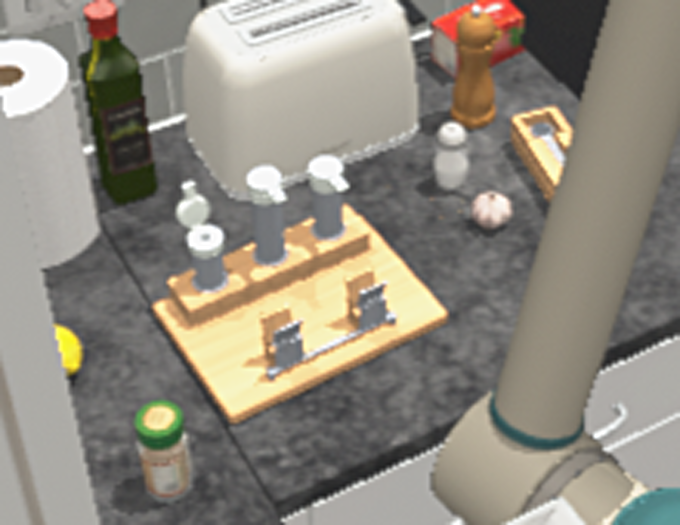

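The short tube is the left one, with its cap leaning back. The jaw and forks are along the front, and the spoon handle end points to the robot. Next I'll measure with masks and rays.

```bash
cat > h.py <<'E'
import cv2,numpy as np
from rig import env
I={n:env.camera_info(n) for n in("scene","top")}
def cam(n):
    i=I[n];R=cv2.Rodrigues(np.array(i['rvec']))[0];return i,R,-R.T@np.array(i['tvec'])
def ray(n,uv):
    i,R,c=cam(n);d=R.T@np.array([(uv[0]-i['cx'])/i['fx'],(uv[1]-i['cy'])/i['fy'],1]);return c,d/np.linalg.norm(d)
def onz(n,uv,z):
    c,d=ray(n,uv);return c+d*(z-c[2])/d[2]
def tri(ut,us):
    a,d=ray("top",ut);b,e=ray("scene",us)
    s=np.linalg.lstsq(np.c_[d,-e],b-a,rcond=None)[0];p,q=a+s[0]*d,b+s[1]*e
    return (p+q)/2,np.linalg.norm(p-q)
def proj(n,p):
    i,R,c=cam(n);q=R@(np.array(p)-c);return np.array([i['fx']*q[0]/q[2]+i['cx'],i['fy']*q[1]/q[2]+i['cy']])
def blobs(m,amin):
    n,l,s,c=cv2.connectedComponentsWithStats(m.astype(np.uint8));return [(s[k],c[k],l==k) for k in range(1,n) if s[k][4]>=amin]
E
python3 - <<'E'
from h import *
np.set_printoptions(precision=4,suppress=True)
t=cv2.imread("pics/top0.png");s=cv2.imread("pics/scene0.png")
H=cv2.cvtColor(t,cv2.COLOR_BGR2HSV);Hs=cv2.cvtColor(s,cv2.COLOR_BGR2HSV)
wood=(H[...,0]>8)&(H[...,0]<28)&(H[...,1]>70)&(H[...,2]>110)
for st,c,m in blobs(wood,150):
    if not(180<c[0]<380 and 170<c[1]<260):continue
    cnt=max(cv2.findContours(m.astype(np.uint8),0,1)[0],key=len)
    q=cv2.approxPolyDP(cv2.convexHull(cnt),4,True)[:,0]; print("wood",st,c)
    for p in q: print(p,onz("top",p,.018)[:2],onz("top",p,.042)[:2])
print("white top")
for st,c,m in blobs((H[...,1]<40)&(H[...,2]>170),8):
    if 190<c[0]<270 and 165<c[1]<215: print(st,c)
print("white scene")
for st,c,m in blobs((Hs[...,1]<40)&(Hs[...,2]>165),8):
    if 190<c[0]<265 and 190<c[1]<255: print(st,c)
# spoon: grey bluish inside region
reg=np.zeros(H.shape[:2],bool);reg[180:252,325:362]=1
g=(H[...,1]<60)&(H[...,2]>105)&reg
for st,c,m in blobs(g,20):
    ys,xs=np.nonzero(m);P=np.array([onz("top",(x,y),.034)[:2] for x,y in zip(xs,ys)])
    mu=P.mean(0);v=np.linalg.svd(P-mu)[2][0];pr=(P-mu)@v;w=(P-mu)@np.array([-v[1],v[0]])
    print("spoon",st,c,mu,"yaw",np.arctan2(v[1],v[0]),pr.min(),pr.max(),w.std(),mu+v*pr.min(),mu+v*pr.max())
E
```

```text
wood [329 183  30  51 724] [343.8798 207.3273]
[341 183] [ 0.7062 -0.2919] [ 0.6995 -0.2892]
[358 187] [ 0.6974 -0.351 ] [ 0.6909 -0.3473]
[346 233] [ 0.5344 -0.32  ] [ 0.5307 -0.3168]
[329 227] [ 0.5495 -0.2617] [ 0.5455 -0.2594]
wood [ 187  185   85   61 3992] [230.365  217.1986]
[193 186] [0.6486 0.2144] [0.6429 0.2084]
[270 189] [ 0.6625 -0.0505] [ 0.6565 -0.0519]
[268 244] [ 0.4733 -0.0627] [ 0.4706 -0.0639]
[188 241] [0.4585 0.2052] [0.4561 0.1994]
white top
[199 174  10   7  42] [203.3095 177.5714]
[219 180  13  19 152] [225.1842 187.3684]
[198 183  13  12 114] [203.9474 188.6228]
[244 182  13  19 143] [249.7832 190.1329]
white scene
[197 208  15  25 202] [203.802  221.7327]
[246 223   6   5   8] [248.75  225.625]
[227 231   6   5   9] [230.2222 233.5556]
[206 239   8   6  12] [210.4167 242.1667]
spoon [328 180   8   8  33] [331.3333 183.0303] [ 0.6986 -0.2573] yaw 2.6218030895788655 -0.016052583480790916 0.01419953143863207 0.004020366334360037 [ 0.7125 -0.2653] [ 0.6863 -0.2503]
spoon [333 190  19  56 299] [341.5753 216.9298] [ 0.5852 -0.2998] yaw 2.9759540609601274 -0.09638510883676397 0.09779657600621525 0.005389199681938115 [ 0.6803 -0.3157] [ 0.4887 -0.2836]
```

```bash
cat >> h.py <<'E'
RK=np.array([.5607,.0766]);RY=.055
def rack(x,y,z):
    c,s=np.cos(RY),np.sin(RY);return np.array([RK[0]+c*x-s*y,RK[1]+s*x+c*y,z])
E
python3 - <<'E'
from h import *
np.set_printoptions(precision=4,suppress=True)
s=cv2.imread("pics/scene0.png");t=cv2.imread("pics/top0.png")
for y in(.075,0,-.075):
    for z in (.115,.145,.165): print(y,z,"top",proj("top",rack(.066,y,z)),"tab",proj("top",rack(.035,y,z-.002)),"scene",proj("scene",rack(.066,y,z)),"tab",proj("scene",rack(.035,y,z-.002)))
v=s[190:250,190:270].max(2);print("scene white>150")
Hs=cv2.cvtColor(s,cv2.COLOR_BGR2HSV)
for st,c,m in blobs((Hs[...,1]<40)&(Hs[...,2]>185),5):
    if 190<c[0]<265 and 190<c[1]<260: print(st,c)
print("edge",onz("top",(350,292),0),onz("top",(230,268),0),"garlic",onz("top",(309.5,214),.025),"salt",onz("top",(310.5,187),.09),"bottle",onz("top",(205,100),.28),"toaster front",onz("top",(243,160),.15),onz("top",(318,165),.15))
print("seat",proj("top",rack(-.06,0,.045)),"forks",proj("top",rack(-.053,.05,.085)),proj("top",rack(-.053,-.05,.085)),"noses",proj("top",rack(-.062,.05,.059)),proj("top",rack(-.062,-.05,.059)))
E
```

```text
0.075 0.115 top [203.7568 187.8864] tab [203.1341 197.4666] scene [206.5936 225.6107] tab [211.0203 231.579 ]
0.075 0.145 top [201.9415 185.5104] tab [201.2987 195.2988] scene [205.7804 219.0205] tab [210.2529 224.9906]
0.075 0.165 top [200.6852 183.8661] tab [200.0285 193.7984] scene [205.2271 214.5368] tab [209.7306 220.5073]
0 0.115 top [227.16   188.7379] tab [226.6117 198.3257] scene [226.5046 217.1834] tab [231.0577 222.95  ]
0 0.145 top [225.8698 186.3798] tab [225.3049 196.1761] scene [225.9452 210.6168] tab [230.5474 216.3832]
0 0.165 top [224.9769 184.7479] tab [224.4005 194.6884] scene [225.5647 206.151 ] tab [230.2002 211.9163]
-0.075 0.115 top [250.5867 189.5903] tab [250.1131 199.1856] scene [245.6851 209.0652] tab [250.3523 214.6409]
-0.075 0.145 top [249.8228 187.2501] tab [249.336  197.0544] scene [245.3614 202.5251] tab [250.0806 208.0986]
-0.075 0.165 top [249.2941 185.6307] tab [248.7981 195.5793] scene [245.1413 198.079 ] tab [249.8959 203.65  ]
scene white>150
[258 197   4   2   5] [259.4 197.4]
[239 200  14  12 101] [245.9505 204.5941]
[219 203  17  13 115] [226.2696 208.4   ]
[197 209  15  24 177] [203.8136 221.6045]
[210 239   4   5   7] [212.     241.2857]
edge [ 0.3418 -0.348   0.    ] [0.3833 0.0569 0.    ] garlic [ 0.5865 -0.1923  0.025 ] salt [ 0.6635 -0.1856  0.09  ] bottle [0.8462 0.1495 0.28  ] toaster front [0.7156 0.0359 0.15  ] [ 0.7211 -0.201   0.15  ]
seat [227.5292 230.9718] forks [210.4656 226.4054] [241.5565 227.5622] noses [211.6455 230.3792] [242.1983 231.5187]
```

The middle tube is the tallest and the right one is mid-height; both rays agree with the given heights to about 1 px. I'll write a conversion helper next.

```bash
cat >> h.py <<'E'
from scipy.spatial.transform import Rotation as Ro
def rows(targets,verbose=True):
    "targets: (pos,psi[,tilt about tool x]) -> deltas from present pose"
    o=env.observe();R0=Ro.from_euler('xyz',o['orientation']);p0=o['ee_pos']
    print("at",np.round(p0,4),"rpy",np.round(o['orientation'],3),"t",round(o['clock'],2))
    for p,psi,*k in targets:
        d=R0.inv().apply(np.array(p)-p0)/.3
        R=Ro.from_euler('xyz',[np.pi,0,psi]);R=R*Ro.from_rotvec(k[0]) if k else R
        w=(R0.inv()*R).as_rotvec()/(2*np.pi)
        print("t",np.round(d,3),"w",np.round(w,3))
E
python3 - <<'E'
from h import *
P=.055
rows([([.35,-.3,.3],P),(rack(.034,0,.30),P),(rack(.034,0,.21),P),(rack(.034,0,.178),P)])
print(rack(.034,0,.178))
E
```

```text
at [ 0.2018 -0.5379  0.2297] rpy [-3.14  -0.     0.359] t 0.1
t [ 0.741 -0.57  -0.233] w [-0.     0.     0.048]
t [ 1.948 -1.464 -0.232] w [-0.     0.     0.048]
t [ 1.948 -1.464  0.068] w [-0.     0.     0.048]
t [ 1.948 -1.464  0.175] w [-0.     0.     0.048]
[0.59464859 0.07846906 0.178     ]
```

>>> carry_out --deltas '[{"tx": 0.2,"ty": -0.15,"tz": -0.15,"wz": 0.03,"fingers": -0.28},{"tx": 0.35,"ty": -0.27,"tz": -0.23,"wz": 0.048,"fingers": -0.28},{"tx": 0.5,"ty": -0.4,"tz": -0.23,"wz": 0.048,"fingers": -0.28},{"tx": 0.65,"ty": -0.52,"tz": -0.23,"wz": 0.048,"fingers": -0.28},{"tx": 0.8,"ty": -0.64,"tz": -0.23,"wz": 0.048,"fingers": -0.28},{"tx": 0.97,"ty": -0.73,"tz": -0.23,"wz": 0.048,"fingers": -0.28},{"tx": 0.97,"ty": -0.73,"tz": -0.23,"wz": 0.048,"fingers": -0.28}]' --newtons 20

```text
invalid input
```

Run:
```python
from h import *
P=.055
rows([(rack(.034,0,.30),P),(rack(.034,0,.21),P),(rack(.034,0,.178),P)])
```

```text
at [ 0.2018 -0.5379  0.2297] rpy [-3.14  -0.     0.359] t 0.1
t [ 1.948 -1.464 -0.232] w [-0.     0.     0.048]
t [ 1.948 -1.464  0.068] w [-0.     0.     0.048]
t [ 1.948 -1.464  0.175] w [-0.     0.     0.048]
```

>>> carry_out --deltas '[{"fingers": -0.28,"tx": 0.2,"ty": -0.15,"tz": -0.15,"wx": 0,"wy": 0,"wz": 0.03},{"fingers": -0.28,"tx": 0.4,"ty": -0.3,"tz": -0.23,"wx": 0,"wy": 0,"wz": 0.048},{"fingers": -0.28,"tx": 0.97,"ty": -0.73,"tz": -0.23,"wx": 0,"wy": 0,"wz": 0.048},{"fingers": -0.28,"tx": 0.97,"ty": -0.73,"tz": -0.23,"wx": 0,"wy": 0,"wz": 0.048},{"fingers": -0.28,"tx": 0.97,"ty": -0.73,"tz": -0.23,"wx": 0,"wy": 0,"wz": 0.048},{"fingers": -0.28,"tx": 0.97,"ty": -0.73,"tz": -0.23,"wx": 0,"wy": 0,"wz": 0.048},{"fingers": -0.28,"tx": 0.97,"ty": -0.73,"tz": -0.23,"wx": 0,"wy": 0,"wz": 0.048}]' --newtons 20

```text
clock: 0.98
ee_pos: [0.399, -0.2275, 0.2996]
orientation: [-3.141, -0.001, 0.064]
force: [-0.0, -0.8, 0.5]
width: 0.0337
grasp_force: 0.0
```

Run:
```python
from h import *
P=.055
rows([(rack(.034,0,.30),P),(rack(.034,0,.21),P),(rack(.034,0,.178),P)])
```

```text
at [ 0.399  -0.2275  0.2996] rpy [-3.141e+00 -1.000e-03  6.400e-02] t 0.97
t [ 0.716 -0.976  0.   ] w [-0.    -0.     0.001]
t [ 0.716 -0.976  0.3  ] w [-0.    -0.     0.001]
t [ 0.716 -0.976  0.407] w [-0.    -0.     0.001]
```

>>> carry_out --deltas '[{"fingers": -0.28,"tx": 0.716,"ty": -0.976,"tz": 0,"wx": 0,"wy": 0,"wz": 0.001},{"fingers": -0.28,"tx": 0.716,"ty": -0.976,"tz": 0,"wx": 0,"wy": 0,"wz": 0.001},{"fingers": -0.28,"tx": 0.716,"ty": -0.976,"tz": 0,"wx": 0,"wy": 0,"wz": 0.001},{"fingers": -0.28,"tx": 0.716,"ty": -0.976,"tz": 0,"wx": 0,"wy": 0,"wz": 0.001},{"fingers": -0.28,"tx": 0.716,"ty": -0.976,"tz": 0,"wx": 0,"wy": 0,"wz": 0.001},{"fingers": -0.28,"tx": 0.716,"ty": -0.976,"tz": 0,"wx": 0,"wy": 0,"wz": 0.001},{"fingers": -0.28,"tx": 0.716,"ty": -0.976,"tz": 0.2,"wx": 0,"wy": 0,"wz": 0.001},{"fingers": -0.28,"tx": 0.716,"ty": -0.976,"tz": 0.28,"wx": 0,"wy": 0,"wz": 0.001}]'

```text
clock: 1.98
ee_pos: [0.5937, 0.0727, 0.2113]
orientation: [3.141, 0.006, 0.051]
force: [-1.2, -0.4, 0.4]
width: 0.034
grasp_force: 0.0
```

Run:
```python
from h import *
P=.055
t=env.camera("scene");cv2.imwrite("pics/a.png",cv2.resize(t[130:270,150:310],None,fx=3.5,fy=3.5,interpolation=cv2.INTER_CUBIC))
rows([(rack(.034,0,.178),P)])
```

```text
at [0.5923 0.0724 0.2091] rpy [3.141 0.011 0.051] t 2.02
t [ 0.01  -0.02   0.103] w [ 0.     0.002 -0.001]
```

View pics/a.png

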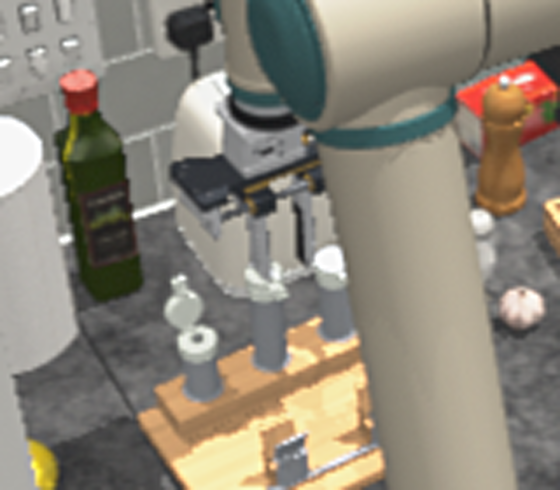

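The fingers stand over the middle tube's tab at crop (265,270), straddling it along y. I'll descend, pinch and lift.

>>> carry_out --deltas '[{"fingers": -0.28,"tx": 0.01,"ty": -0.02,"tz": 0.05,"wx": 0,"wy": 0,"wz": 0},{"fingers": -0.28,"tx": 0.01,"ty": -0.02,"tz": 0.1,"wx": 0,"wy": 0,"wz": 0},{"fingers": -0.28,"tx": 0.01,"ty": -0.02,"tz": 0.1,"wx": 0,"wy": 0,"wz": 0}]'

```text
clock: 2.4
ee_pos: [0.5975, 0.0792, 0.1847]
orientation: [3.141, 0.002, 0.051]
force: [0.4, 0.4, 0.0]
width: 0.0337
grasp_force: 0.0
```

Run:
```python
from h import *
P=.055
rows([(rack(.034,0,.178),P)])
```

```text
at [0.5975 0.0792 0.1847] rpy [3.141e+00 2.000e-03 5.100e-02] t 2.4
t [-0.009  0.002  0.022] w [ 0.     0.    -0.001]
```

>>> carry_out --deltas '[{"fingers": -0.28,"tx": -0.009,"ty": 0.002,"tz": 0.022,"wx": 0,"wy": 0,"wz": 0},{"fingers": -1,"tx": -0.009,"ty": 0.002,"tz": 0.022,"wx": 0,"wy": 0,"wz": 0},{"fingers": -1,"tx": -0.009,"ty": 0.002,"tz": 0.022,"wx": 0,"wy": 0,"wz": 0},{"fingers": -1,"tx": -0.009,"ty": 0.002,"tz": 0.022,"wx": 0,"wy": 0,"wz": 0},{"fingers": -1,"tx": -0.009,"ty": 0.002,"tz": 0.022,"wx": 0,"wy": 0,"wz": 0}]' --newtons 20

```text
clock: 3.02
ee_pos: [0.5954, 0.0793, 0.1793]
orientation: [-3.141, -0.001, 0.051]
force: [0.0, 0.2, 1.5]
width: 0.0115
grasp_force: 20.0
```

>>> carry_out --deltas '[{"fingers": -1,"tx": 0.003,"ty": 0,"tz": -0.032,"wx": 0,"wy": 0,"wz": 0},{"fingers": -1,"tx": 0.013,"ty": 0,"tz": -0.064,"wx": 0,"wy": 0,"wz": 0},{"fingers": -1,"tx": 0.029,"ty": 0,"tz": -0.092,"wx": 0,"wy": 0,"wz": 0},{"fingers": -1,"tx": 0.049,"ty": 0,"tz": -0.117,"wx": 0,"wy": 0,"wz": 0},{"fingers": -1,"tx": 0.075,"ty": 0,"tz": -0.137,"wx": 0,"wy": 0,"wz": 0},{"fingers": -1,"tx": 0.104,"ty": 0,"tz": -0.152,"wx": 0,"wy": 0,"wz": 0},{"fingers": -1,"tx": 0.136,"ty": 0,"tz": -0.161,"wx": 0,"wy": 0,"wz": 0},{"fingers": -1,"tx": 0.136,"ty": 0,"tz": -0.161,"wx": 0,"wy": 0,"wz": 0}]'

```text
clock: 4.03
ee_pos: [0.637, 0.0811, 0.2275]
orientation: [-3.141, -0.001, 0.051]
force: [-0.3, 3.7, -1.6]
width: 0.0115
grasp_force: 20.0
```

>>> carry_out --deltas '[{"fingers": -1,"tx": 0.025,"ty": 0,"tz": -0.002,"wx": 0,"wy": 0,"wz": 0},{"fingers": -1,"tx": 0.06,"ty": 0,"tz": -0.001,"wx": 0,"wy": 0,"wz": 0},{"fingers": -1,"tx": 0.06,"ty": 0,"tz": -0.001,"wx": 0,"wy": 0,"wz": 0},{"fingers": -0.3,"tx": 0.06,"ty": 0,"tz": -0.001,"wx": 0,"wy": 0,"wz": 0},{"fingers": -0.3,"tx": 0.06,"ty": 0,"tz": -0.001,"wx": 0,"wy": 0,"wz": 0},{"fingers": -0.3,"tx": 0.06,"ty": 0,"tz": -0.2,"wx": 0,"wy": 0,"wz": 0},{"fingers": -0.3,"tx": 0.06,"ty": 0,"tz": -0.25,"wx": 0,"wy": 0,"wz": 0},{"fingers": -1,"tx": 0.06,"ty": 0,"tz": -0.25,"wx": 0,"wy": 0,"wz": 0}]'

```text
clock: 5.03
ee_pos: [0.6547, 0.0814, 0.3038]
orientation: [3.141, -0.004, 0.051]
force: [-0.4, -0.2, -0.9]
width: 0.0261
grasp_force: 0.0
```

Run:
```python
from h import *
P=.055
t=env.camera("scene");cv2.imwrite("pics/b.png",cv2.resize(t[170:270,170:290],None,fx=4,fy=4,interpolation=cv2.INTER_CUBIC))
rows([(rack(.15,.075,.3),P),(rack(.15,.075,.165),P),(rack(.09,.075,.165),P)])
for a in (1.8,2.): print([np.round(proj("scene",rack(.084-np.cos(a)*r,.075,.115+np.sin(a)*r))) for r in(18,49)] if 0 else [np.round(proj("scene",rack(.084-np.cos(a)*r,.075,.115+np.sin(a)*r)),1) for r in(.018,.05)],[np.round(proj("top",rack(.084-np.cos(a)*r,.075,.115+np.sin(a)*r)),1) for r in(.018,.05)])
```

```text
at [0.6539 0.0815 0.302 ] rpy [ 3.141e+00 -1.000e-03  5.100e-02] t 5.08
t [ 0.188 -0.252  0.007] w [ 0.    -0.    -0.001]
t [ 0.188 -0.252  0.457] w [ 0.    -0.    -0.001]
t [-0.012 -0.251  0.456] w [ 0.    -0.    -0.001]
[array([203. , 217.9]), array([201.1, 209.7])] [array([203.2, 179.8]), array([201.5, 174.8])]
[array([202.6, 217.6]), array([199.9, 208.8])] [array([203.4, 178.8]), array([201.9, 172.2])]
```

View pics/b.png

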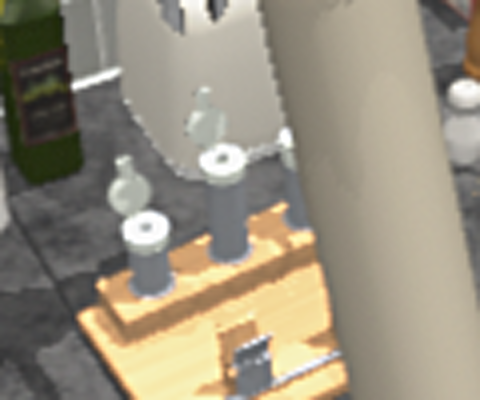

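The tall cap stands open, tab tip at crop (203,93), like the short one at (123,160). Next I'll close the short cap by sweeping it from behind.

>>> carry_out --deltas '[{"fingers": -1,"tx": 0.155,"ty": -0.15,"tz": 0.007,"wx": 0,"wy": 0,"wz": 0},{"fingers": -1,"tx": 0.155,"ty": -0.25,"tz": 0.007,"wx": 0,"wy": 0,"wz": 0},{"fingers": -1,"tx": 0.155,"ty": -0.252,"tz": 0.2,"wx": 0,"wy": 0,"wz": 0},{"fingers": -1,"tx": 0.155,"ty": -0.252,"tz": 0.4,"wx": 0,"wy": 0,"wz": 0},{"fingers": -1,"tx": 0.155,"ty": -0.252,"tz": 0.457,"wx": 0,"wy": 0,"wz": 0},{"fingers": -1,"tx": 0.155,"ty": -0.252,"tz": 0.457,"wx": 0,"wy": 0,"wz": 0}]'

```text
clock: 5.82
ee_pos: [0.696, 0.1594, 0.1635]
orientation: [3.141, 0.003, 0.051]
force: [0.2, -0.5, 0.5]
width: 0.0004
grasp_force: 0.0
```

Run:
```python
from h import *
P=.055
rows([(rack(.135,.075,.165),P),(rack(.068,.075,.165),P),(rack(.068,.075,.2),P),(rack(.045,.075,.2),P),(rack(.048,.075,.149),P)])
```

```text
at [0.696  0.1594 0.1635] rpy [3.141e+00 3.000e-03 5.100e-02] t 5.83
t [-0.015  0.001 -0.005] w [ 0.     0.    -0.001]
t [-0.239  0.002 -0.004] w [ 0.     0.    -0.001]
t [-0.239  0.002 -0.121] w [ 0.     0.    -0.001]
t [-0.316  0.002 -0.121] w [ 0.     0.    -0.001]
t [-0.305  0.002  0.049] w [ 0.     0.    -0.001]
```

>>> carry_out --deltas '[{"fingers": -1,"tx": -0.05,"ty": 0.002,"tz": 0,"wx": 0,"wy": 0,"wz": 0},{"fingers": -1,"tx": -0.1,"ty": 0.002,"tz": 0,"wx": 0,"wy": 0,"wz": 0},{"fingers": -1,"tx": -0.15,"ty": 0.002,"tz": 0,"wx": 0,"wy": 0,"wz": 0},{"fingers": -1,"tx": -0.2,"ty": 0.002,"tz": 0,"wx": 0,"wy": 0,"wz": 0},{"fingers": -1,"tx": -0.24,"ty": 0.002,"tz": 0,"wx": 0,"wy": 0,"wz": 0},{"fingers": -1,"tx": -0.24,"ty": 0.002,"tz": -0.12,"wx": 0,"wy": 0,"wz": 0},{"fingers": -1,"tx": -0.315,"ty": 0.002,"tz": -0.12,"wx": 0,"wy": 0,"wz": 0},{"fingers": -1,"tx": -0.315,"ty": 0.002,"tz": -0.12,"wx": 0,"wy": 0,"wz": 0}]'

```text
clock: 6.82
ee_pos: [0.6004, 0.1543, 0.2014]
orientation: [3.141, 0.001, 0.051]
force: [0.3, -0.6, 0.3]
width: 0.0006
grasp_force: 0.0
```

>>> carry_out --deltas '[{"fingers": -1,"tx": 0,"ty": 0,"tz": 0.05,"wx": 0,"wy": 0,"wz": 0},{"fingers": -1,"tx": 0.01,"ty": 0,"tz": 0.1,"wx": 0,"wy": 0,"wz": 0},{"fingers": -1,"tx": 0.01,"ty": 0,"tz": 0.14,"wx": 0,"wy": 0,"wz": 0},{"fingers": -1,"tx": 0.01,"ty": 0,"tz": 0.165,"wx": 0,"wy": 0,"wz": 0},{"fingers": -1,"tx": 0.01,"ty": 0,"tz": 0.17,"wx": 0,"wy": 0,"wz": 0}]'

```text
clock: 7.45
ee_pos: [0.6045, 0.1543, 0.1501]
orientation: [3.141, 0.002, 0.051]
force: [-3.5, -0.4, 8.8]
width: 0.0007
grasp_force: 4.2
```

>>> carry_out --deltas '[{"fingers": -1,"tx": 0,"ty": 0,"tz": 0.01,"wx": 0,"wy": 0,"wz": 0},{"fingers": -1,"tx": 0,"ty": 0,"tz": 0.01,"wx": 0,"wy": 0,"wz": 0},{"fingers": -1,"tx": 0,"ty": 0,"tz": -0.2,"wx": 0,"wy": 0,"wz": 0},{"fingers": -1,"tx": -0.1,"ty": 0.2,"tz": -0.4,"wx": 0,"wy": 0,"wz": 0},{"fingers": -1,"tx": -0.3,"ty": 0.4,"tz": -0.4,"wx": 0,"wy": 0,"wz": 0},{"fingers": -0.2,"tx": -0.5,"ty": 0.6,"tz": -0.4,"wx": 0,"wy": 0,"wz": 0},{"fingers": -0.2,"tx": -0.5,"ty": 0.8,"tz": -0.4,"wx": 0,"wy": 0,"wz": 0},{"fingers": -0.2,"tx": -0.5,"ty": 0.9,"tz": -0.4,"wx": 0,"wy": 0,"wz": 0}]'

```text
clock: 8.45
ee_pos: [0.4723, -0.1046, 0.2701]
orientation: [3.141, -0.002, 0.052]
force: [0.0, -0.5, 0.3]
width: 0.0271
grasp_force: 0.0
```

Run:
```python
from h import *
np.set_printoptions(precision=4,suppress=True)
s=env.camera("scene");t=env.camera("top")
a=cv2.resize(s[175:275,180:280],(400,400),interpolation=cv2.INTER_CUBIC);b=cv2.resize(t[165:255,185:285],(400,360),interpolation=cv2.INTER_CUBIC)
c=np.zeros((400,800,3),np.uint8);c[:,:400]=a;c[:360,400:]=b;cv2.imwrite("pics/c.png",c)
# jaw edge predictions in top
for y in(.05,-.05): print("jaw top edge",proj("top",rack(-.071,y,.089)),"prong top",proj("top",rack(-.053,y,.085)),proj("top",rack(-.045,y,.085)))
# handle line fit from first top picture
t0=cv2.imread("pics/top0.png");G=cv2.cvtColor(t0,cv2.COLOR_BGR2HSV)
pts=[]
for y in range(200,243):
    xs=np.arange(328,358);w=np.where((G[y,328:358,1]<60)&(G[y,328:358,2]>105))[0]
    if len(w)>2: pts.append(onz("top",(xs[w].mean(),y),.034)[:2])
pts=np.array(pts);vx,vy,x0,y0=cv2.fitLine(pts.astype(np.float32),cv2.DIST_HUBER,0,.01,.01).ravel()
print("handle",np.arctan2(vy,vx),x0,y0,pts[0],pts[-1])
psi=np.arctan2(vy,vx); psi=psi if vx>0 else psi+np.pi
end=np.array([.4887,y0+(.4887-x0)*np.tan(psi)]);g=end+.026*np.array([np.cos(psi),np.sin(psi)]);print(psi,g)
rows([([*g,.12],psi),([*g,.022],psi)])
```

```text
jaw top edge [209.8364 231.7764] prong top [210.4656 226.4054] [210.6474 223.9473]
jaw top edge [241.1024 232.9435] prong top [241.5565 227.5622] [241.7012 225.1012]
handle -0.15664057 0.57095534 -0.2981824 [ 0.6439 -0.3091] [ 0.4987 -0.2852]
-0.15664057 [ 0.5144 -0.2892]
at [ 0.4723 -0.1089  0.2698] rpy [ 3.138 -0.001  0.043] t 8.55
t [0.114 0.605 0.502] w [ 0.001 -0.     0.032]
t [0.114 0.603 0.829] w [ 0.001 -0.     0.032]
```

View pics/c.png

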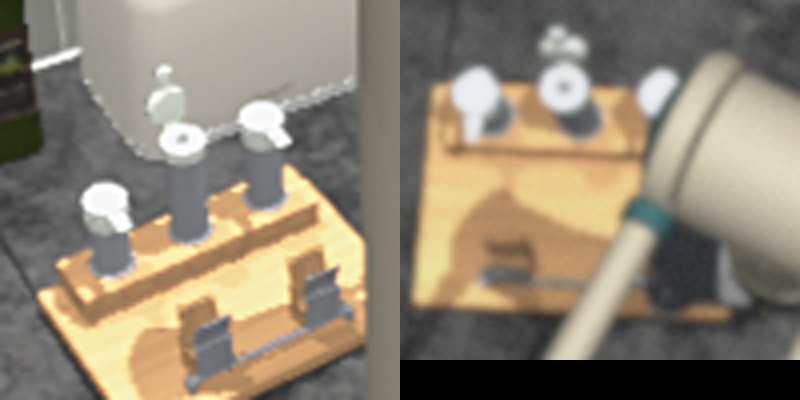

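The short cap is now shut (scene crop (105,203)), and the tall cap is open with its disc behind the collar. Next is the spoon.

>>> carry_out --deltas '[{"fingers": -0.2,"tx": 0.06,"ty": 0.2,"tz": 0.1,"wx": 0,"wy": 0,"wz": 0.02},{"fingers": -0.2,"tx": 0.114,"ty": 0.4,"tz": 0.2,"wx": 0,"wy": 0,"wz": 0.033},{"fingers": -0.2,"tx": 0.114,"ty": 0.6,"tz": 0.3,"wx": 0,"wy": 0,"wz": 0.033},{"fingers": -0.2,"tx": 0.114,"ty": 0.605,"tz": 0.5,"wx": 0,"wy": 0,"wz": 0.033},{"fingers": -0.2,"tx": 0.114,"ty": 0.605,"tz": 0.5,"wx": 0,"wy": 0,"wz": 0.033},{"fingers": -0.2,"tx": 0.114,"ty": 0.605,"tz": 0.5,"wx": 0,"wy": 0,"wz": 0.033}]'

```text
clock: 9.3
ee_pos: [0.5172, -0.2819, 0.12]
orientation: [-3.141, 0.0, -0.156]
force: [-0.1, -1.0, 0.3]
width: 0.0378
grasp_force: 0.0
```

Run:
```python
from h import *
g=[.5144,-.289];rows([([*g,.034],-.165)])
```

```text
at [ 0.5172 -0.2819  0.12  ] rpy [-3.141  0.    -0.156] t 9.3
t [-0.005  0.025  0.287] w [-0.     0.     0.001]
```

>>> carry_out --deltas '[{"fingers": -0.2,"tx": -0.005,"ty": 0.025,"tz": 0.1,"wx": 0,"wy": 0,"wz": 0.001},{"fingers": -0.2,"tx": -0.005,"ty": 0.025,"tz": 0.22,"wx": 0,"wy": 0,"wz": 0.001},{"fingers": -0.2,"tx": -0.005,"ty": 0.025,"tz": 0.287,"wx": 0,"wy": 0,"wz": 0.001},{"fingers": -0.2,"tx": -0.005,"ty": 0.025,"tz": 0.287,"wx": 0,"wy": 0,"wz": 0.001},{"fingers": -1,"tx": -0.005,"ty": 0.025,"tz": 0.287,"wx": 0,"wy": 0,"wz": 0.001},{"fingers": -1,"tx": -0.005,"ty": 0.025,"tz": 0.287,"wx": 0,"wy": 0,"wz": 0.001},{"fingers": -1,"tx": -0.005,"ty": 0.025,"tz": 0.287,"wx": 0,"wy": 0,"wz": 0.001},{"fingers": -1,"tx": -0.005,"ty": 0.025,"tz": 0.287,"wx": 0,"wy": 0,"wz": 0.001}]' --newtons 40

```text
clock: 10.3
ee_pos: [0.5145, -0.2903, 0.0345]
orientation: [3.141, -0.002, -0.163]
force: [-0.1, -0.3, 5.1]
width: 0.0115
grasp_force: 39.9
```

>>> carry_out --deltas '[{"fingers": -1,"tx": 0,"ty": 0,"tz": -0.04,"wx": 0,"wy": 0,"wz": 0},{"fingers": -1,"tx": 0,"ty": 0,"tz": -0.1,"wx": 0,"wy": 0,"wz": 0},{"fingers": -1,"tx": 0,"ty": 0,"tz": -0.25,"wx": 0,"wy": 0,"wz": 0},{"fingers": -1,"tx": 0,"ty": 0,"tz": -0.42,"wx": 0,"wy": 0,"wz": 0},{"fingers": -1,"tx": -0.1,"ty": 0,"tz": -0.43,"wx": 0,"wy": 0,"wz": 0},{"fingers": -1,"tx": -0.2,"ty": 0,"tz": -0.43,"wx": 0,"wy": 0,"wz": 0},{"fingers": -1,"tx": -0.2,"ty": 0,"tz": -0.43,"wx": 0,"wy": 0,"wz": 0}]'

```text
clock: 11.18
ee_pos: [0.4528, -0.2795, 0.163]
orientation: [-3.141, 0.001, -0.164]
force: [0.0, -0.1, -1.3]
width: 0.0114
grasp_force: 39.9
```

Run:
```python
from h import *
rows([([.455,-.3,.16],1.626),([.455,-.3,.028],1.626)])
print(env.observe()['width'],env.observe()['joint_positions'])
```

```text
at [ 0.4528 -0.2795  0.163 ] rpy [-3.141e+00  1.000e-03 -1.640e-01] t 11.18
t [0.018 0.066 0.01 ] w [-0.     0.    -0.285]
t [0.019 0.066 0.45 ] w [-0.     0.    -0.285]
0.011449530761195755 [-6.83587280e-01  2.60350239e-01  1.70309160e+00 -3.43375173e-04
  1.17931565e+00  1.05111911e+00]
```

>>> carry_out --deltas '[{"fingers": -1,"tx": 0.018,"ty": 0.066,"tz": 0.01,"wx": 0,"wy": 0,"wz": -0.285},{"fingers": -1,"tx": 0.018,"ty": 0.066,"tz": 0.01,"wx": 0,"wy": 0,"wz": -0.285},{"fingers": -1,"tx": 0.018,"ty": 0.066,"tz": 0.01,"wx": 0,"wy": 0,"wz": -0.285},{"fingers": -1,"tx": 0.018,"ty": 0.066,"tz": 0.01,"wx": 0,"wy": 0,"wz": -0.285},{"fingers": -1,"tx": 0.018,"ty": 0.066,"tz": 0.01,"wx": 0,"wy": 0,"wz": -0.285},{"fingers": -1,"tx": 0.018,"ty": 0.066,"tz": 0.01,"wx": 0,"wy": 0,"wz": -0.285},{"fingers": -1,"tx": 0.018,"ty": 0.066,"tz": 0.01,"wx": 0,"wy": 0,"wz": -0.285},{"fingers": -1,"tx": 0.018,"ty": 0.066,"tz": 0.01,"wx": 0,"wy": 0,"wz": -0.285}]'

```text
clock: 12.18
ee_pos: [0.458, -0.3011, 0.1595]
orientation: [3.141, 0.0, 1.344]
force: [-0.1, 0.4, -0.9]
width: 0.0116
grasp_force: 39.9
```

Run:
```python
from h import *
rows([([.455,-.3,.16],1.626),([.455,-.3,.028],1.626)])
```

```text
at [ 0.458  -0.3011  0.1595] rpy [3.141 0.    1.344] t 12.18
t [ 0.001 -0.011 -0.002] w [ 0.     0.    -0.045]
t [ 0.001 -0.011  0.438] w [ 0.     0.    -0.045]
```

>>> carry_out --deltas '[{"fingers": -1,"tx": 0,"ty": -0.011,"tz": 0.05,"wx": 0,"wy": 0,"wz": -0.03},{"fingers": -1,"tx": 0,"ty": -0.011,"tz": 0.2,"wx": 0,"wy": 0,"wz": -0.04},{"fingers": -1,"tx": 0,"ty": -0.011,"tz": 0.35,"wx": 0,"wy": 0,"wz": -0.04},{"fingers": -1,"tx": 0,"ty": -0.011,"tz": 0.436,"wx": 0,"wy": 0,"wz": -0.04},{"fingers": -1,"tx": 0,"ty": -0.011,"tz": 0.436,"wx": 0,"wy": 0,"wz": -0.04},{"fingers": -1,"tx": 0,"ty": -0.011,"tz": 0.436,"wx": 0,"wy": 0,"wz": -0.04}]'

```text
clock: 12.92
ee_pos: [0.4545, -0.3004, 0.029]
orientation: [3.141, 0.001, 1.589]
force: [0.3, 0.0, -0.9]
width: 0.0117
grasp_force: 39.9
```

>>> carry_out --deltas '[{"fingers": -0.2,"tx": 0,"ty": 0,"tz": 0,"wx": 0,"wy": 0,"wz": 0},{"fingers": -0.2,"tx": 0,"ty": 0,"tz": 0,"wx": 0,"wy": 0,"wz": 0},{"fingers": -0.2,"tx": 0,"ty": 0,"tz": 0,"wx": 0,"wy": 0,"wz": 0},{"fingers": -0.2,"tx": 0,"ty": 0,"tz": -0.2,"wx": 0,"wy": 0,"wz": 0},{"fingers": -0.2,"tx": -0.2,"ty": -0.1,"tz": -0.4,"wx": 0,"wy": 0,"wz": 0},{"fingers": -0.2,"tx": -0.4,"ty": -0.2,"tz": -0.5,"wx": 0,"wy": 0,"wz": 0},{"fingers": -0.2,"tx": -0.6,"ty": -0.3,"tz": -0.5,"wx": 0,"wy": 0,"wz": 0},{"fingers": -0.2,"tx": -0.6,"ty": -0.3,"tz": -0.5,"wx": 0,"wy": 0,"wz": 0}]'

```text
clock: 13.92
ee_pos: [0.3657, -0.4842, 0.1801]
orientation: [3.141, 0.003, 1.587]
force: [0.5, 0.3, 0.1]
width: 0.0375
grasp_force: 0.0
```

Run:
```python
from h import *
s=env.camera("scene");t=env.camera("top");cv2.imwrite("pics/d_s.png",s);cv2.imwrite("pics/d_t.png",t)
cv2.imwrite("pics/d.png",cv2.resize(t[165:285,180:400],None,fx=3.6,fy=3.6,interpolation=cv2.INTER_CUBIC))
rows([])
```

```text
at [ 0.3652 -0.4858  0.1797] rpy [3.141 0.004 1.584] t 14.03
```

View pics/d.png

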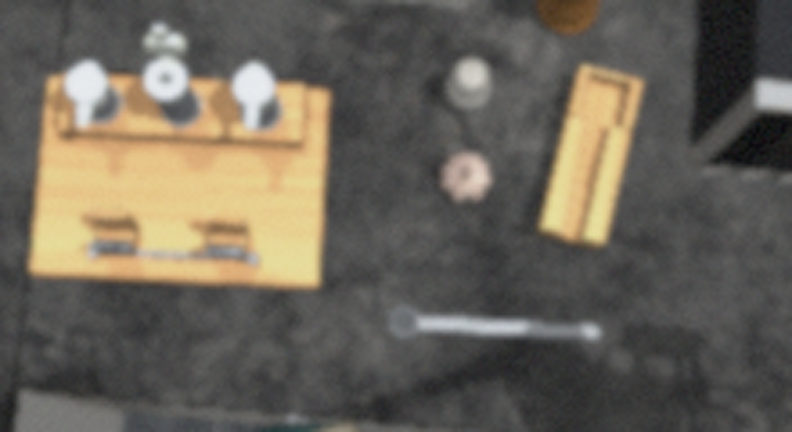

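The spoon lies flat in front: bowl at crop (402,321), handle end at (600,331). Next come its exact pose and a profile of the clip edges.

Run:
```python
from h import *
np.set_printoptions(precision=4,suppress=True,linewidth=150)
t=cv2.imread("pics/d_t.png");s=cv2.imread("pics/d_s.png");g=cv2.cvtColor(t,cv2.COLOR_BGR2GRAY);H=cv2.cvtColor(t,cv2.COLOR_BGR2HSV)
sub=g[245:266,280:352].astype(float)
pts=[]
for x in range(297,346):
    col=np.clip(g[246:266,x].astype(float)-85,0,None)
    pts.append(onz("top",(x,246+(col*np.arange(20)).sum()/col.sum()),.010)[:2])
vx,vy,x0,y0=cv2.fitLine(np.array(pts,np.float32),cv2.DIST_HUBER,0,.01,.01).ravel()
if vy<0: vx,vy=-vx,-vy
ang=np.arctan2(vy,vx);print("spoon yaw",ang)
prof=g[254:259,280:352].max(0);print(prof)
for c in (346.5,287.8): 
    p=onz("top",(c,256),.008);print(c,p)
# clip profiles
for cx in (210.6,242): 
    print("rows220-242 sat/val at",cx);print(H[220:243,int(cx)-1:int(cx)+3,1].mean(1).round());print(H[220:243,int(cx)-1:int(cx)+3,2].mean(1).round())
for nm,p in dict(prongback=(-.04,.05,.085),prongface=(-.053,.05,.085),jawtop=(-.071,.05,.089),jawnose=(-.062,.05,.059),jawbot=(-.07,.05,.03)).items(): print(nm,proj("top",rack(*p)),proj("scene",rack(*p)),"other",proj("scene",rack(p[0],-p[1],p[2])))
cv2.imwrite("pics/clip.png",np.hstack([cv2.resize(s[220:290,205:285],(560,490),interpolation=cv2.INTER_CUBIC)]))
```

```text
spoon yaw 1.6104864
[ 97  99  97  96  94  94  93  97 112 119 121 121 118 119 121 138 170 188 191 191 193 194 195 193 195 196 193 192 193 193 192 191 192 193 192 198 196
 195 194 196 196 198 195 194 190 178 163 146 134 131 131 130 129 129 128 128 127 129 127 129 133 150 171 185 190 174 145 110  89  84  84  80]
346.5 [ 0.4586 -0.3279  0.008 ]
287.8 [ 0.4404 -0.1322  0.008 ]
rows220-242 sat/val at 210.6
[102. 101. 100. 104. 104. 105. 106. 113. 116. 116. 109.  89.  37.   4.  10.  76. 108. 111. 110. 110. 113. 114. 107.]
[231. 229. 225. 225. 220. 193. 155. 141. 160. 196. 210. 185. 142. 121. 111. 142. 195. 222. 228. 227. 221. 194. 141.]
rows220-242 sat/val at 242
[ 97.  96.  98. 100. 102. 108. 114. 112. 114. 116. 114. 112.  99.  56.   6.   4.  43.  95. 112. 113. 115. 114. 116.]
[231. 231. 231. 231. 231. 224. 206. 166. 144. 158. 193. 212. 196. 163. 150. 142. 149. 191. 218. 223. 222. 222. 208.]
prongback [210.7607 222.4141] [229.4256 248.4381] other [255.776 236.464]
prongface [210.4656 226.4054] [231.3996 250.9047] other [257.8263 238.8105]
jawtop [209.8364 231.7764] [234.1002 253.5097] other [260.6776 241.2483]
jawnose [211.6455 230.3792] [233.2083 258.0873] other [259.4023 245.8977]
jawbot [212.9582 234.0455] [234.886  265.5828] other [260.8136 253.3103]
```

View pics/clip.png

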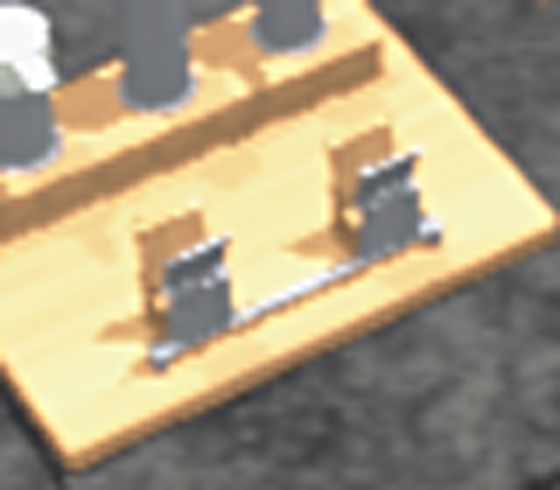

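Run:
```python
from h import *
np.set_printoptions(precision=4,suppress=True,linewidth=150)
def loc(p):
    c,s=np.cos(RY),np.sin(RY);d=np.array(p[:2])-RK;return np.array([c*d[0]+s*d[1],-s*d[0]+c*d[1],p[2]])
print("scene board corners pred",[proj("scene",rack(-.095,y,.018)) for y in(.135,-.135)],"obs (215.2,286)->, (283.8,250.2)")
for z in (.018,): print([loc(onz("scene",p,z)) for p in((215.2,285.6),(283.8,250.2))])
for ut,us in(((210.6,231.7),(232.6,256.2)),((242,233),(259.9,244.1))):
    p,e=tri(ut,us);print("jaw top",loc(p),e, "onz.089 top",loc(onz("top",ut,.089)),"scene",loc(onz("scene",us,.089)))
for us in ((228.6,251.1),(255.9,239.2)): print("prong top scene at .085",loc(onz("scene",us,.085)))
for ut in ((210.6,224.8),(242,226.2)): print("prong dark start top at .085",loc(onz("top",ut,.085)))
# tri rack tube caps
for ut,us in(((203.9,187.5),None),): pass
```

```text
scene board corners pred [array([215.7535, 284.0284]), array([285.8636, 250.2193])] obs (215.2,286)->, (283.8,250.2)
[array([-0.0997,  0.1395,  0.018 ]), array([-0.0911, -0.1291,  0.018 ])]
jaw top [-0.0671  0.052   0.0732] 0.004014382692836796 onz.089 top [-0.0707  0.0476  0.089 ] scene [-0.0785  0.0597  0.089 ]
jaw top [-0.0679 -0.0501  0.0723] 0.0026048968250452047 onz.089 top [-0.0711 -0.0529  0.089 ] scene [-0.0806 -0.041   0.089 ]
prong top scene at .085 [-0.0488  0.058   0.085 ]
prong top scene at .085 [-0.0511 -0.0437  0.085 ]
prong dark start top at .085 [-0.0478  0.0499  0.085 ]
prong dark start top at .085 [-0.0485 -0.0512  0.085 ]
```

Run:
```python
from h import *
g=cv2.imread("pics/d_t.png",0);pts=[]
for x in range(297,346):
    col=np.clip(g[246:266,x].astype(float)-95,0,None);pts.append(onz("top",(x,246+(col*np.arange(20)).sum()/col.sum()),.010)[:2])
p=np.array(pts);a,b=np.polyfit(p[:,1],p[:,0],1);y=-.2434;print(a,a*y+b)
c=[a*y+b,y];rows([([*c,.1],1.607),([*c,.027],1.607)])
```

```text
-0.04029037734697527 0.45229982856468715
at [ 0.3652 -0.4858  0.1797] rpy [3.141 0.004 1.584] t 14.03
t [0.805 0.301 0.263] w [ 0.     0.001 -0.004]
t [0.806 0.301 0.506] w [ 0.     0.001 -0.004]
```

>>> carry_out --deltas '[{"fingers": -0.2,"tx": 0.805,"ty": 0.301,"tz": 0.263,"wx": 0,"wy": 0,"wz": -0.004},{"fingers": -0.2,"tx": 0.805,"ty": 0.301,"tz": 0.263,"wx": 0,"wy": 0,"wz": -0.004},{"fingers": -0.2,"tx": 0.805,"ty": 0.301,"tz": 0.263,"wx": 0,"wy": 0,"wz": -0.004},{"fingers": -0.2,"tx": 0.805,"ty": 0.301,"tz": 0.263,"wx": 0,"wy": 0,"wz": -0.004},{"fingers": -0.2,"tx": 0.805,"ty": 0.301,"tz": 0.263,"wx": 0,"wy": 0,"wz": -0.004},{"fingers": -0.2,"tx": 0.805,"ty": 0.301,"tz": 0.263,"wx": 0,"wy": 0,"wz": -0.004},{"fingers": -0.2,"tx": 0.805,"ty": 0.301,"tz": 0.263,"wx": 0,"wy": 0,"wz": -0.004}]'

```text
clock: 14.9
ee_pos: [0.4533, -0.2398, 0.1004]
orientation: [3.14, 0.002, 1.613]
force: [0.7, 0.3, 0.6]
width: 0.0374
grasp_force: 0.0
```

Run:
```python
from h import *
rows([([.4523,-.2434,.027],1.607)])
```

```text
at [ 0.4533 -0.2398  0.1004] rpy [3.140e+00 2.000e-03 1.613e+00] t 14.9
t [-0.011 -0.004  0.245] w [0.    0.    0.001]
```

>>> carry_out --deltas '[{"fingers": -0.2,"tx": -0.011,"ty": -0.004,"tz": 0.12,"wx": 0,"wy": 0,"wz": 0.001},{"fingers": -0.2,"tx": -0.011,"ty": -0.004,"tz": 0.22,"wx": 0,"wy": 0,"wz": 0.001},{"fingers": -0.2,"tx": -0.011,"ty": -0.004,"tz": 0.244,"wx": 0,"wy": 0,"wz": 0.001},{"fingers": -0.2,"tx": -0.011,"ty": -0.004,"tz": 0.244,"wx": 0,"wy": 0,"wz": 0.001},{"fingers": -1,"tx": -0.011,"ty": -0.004,"tz": 0.244,"wx": 0,"wy": 0,"wz": 0.001},{"fingers": -1,"tx": -0.011,"ty": -0.004,"tz": 0.244,"wx": 0,"wy": 0,"wz": 0.001},{"fingers": -1,"tx": -0.011,"ty": -0.004,"tz": 0.244,"wx": 0,"wy": 0,"wz": 0.001},{"fingers": -1,"tx": -0.011,"ty": -0.004,"tz": 0.244,"wx": 0,"wy": 0,"wz": 0.001}]' --newtons 60

```text
clock: 15.9
ee_pos: [0.4523, -0.2419, 0.0273]
orientation: [3.141, 0.001, 1.608]
force: [0.3, 0.1, 4.2]
width: 0.0112
grasp_force: 60.0
```

>>> carry_out --deltas '[{"fingers": -1,"tx": 0,"ty": 0,"tz": -0.1,"wx": 0,"wy": 0,"wz": 0},{"fingers": -1,"tx": 0,"ty": 0,"tz": -0.25,"wx": 0,"wy": 0,"wz": 0},{"fingers": -1,"tx": 0.1,"ty": 0,"tz": -0.4,"wx": 0,"wy": 0,"wz": 0},{"fingers": -1,"tx": 0.3,"ty": 0,"tz": -0.4,"wx": 0,"wy": 0,"wz": 0},{"fingers": -1,"tx": 0.5,"ty": 0,"tz": -0.4,"wx": 0,"wy": 0,"wz": 0},{"fingers": -1,"tx": 0.5,"ty": 0,"tz": -0.4,"wx": 0,"wy": 0,"wz": 0},{"fingers": -1,"tx": 0.5,"ty": 0,"tz": -0.4,"wx": 0,"wy": 0,"wz": 0}]'

```text
clock: 16.77
ee_pos: [0.4465, -0.092, 0.1467]
orientation: [3.141, 0.001, 1.609]
force: [-0.5, 0.8, -1.7]
width: 0.0113
grasp_force: 60.0
```

Run:
```python
from h import *
t=env.camera("top");cv2.imwrite("pics/e_t.png",t)
P=np.pi/2+RY
print(rack(-.06,0,.13));rows([(rack(-.06,0,.15),P),(rack(-.06,0,.12),P),(rack(-.06,0,.072),P)])
```

```text
[0.50079073 0.07330166 0.13      ]
at [ 0.4467 -0.0926  0.1466] rpy [3.141e+00 1.000e-03 1.607e+00] t 16.82
t [ 0.546  0.201 -0.012] w [ 0.     0.    -0.003]
t [0.546 0.2   0.088] w [ 0.     0.    -0.003]
t [0.546 0.2   0.248] w [ 0.     0.    -0.003]
```

>>> carry_out --deltas '[{"fingers": -1,"tx": 0.2,"ty": 0.07,"tz": -0.015,"wx": 0,"wy": 0,"wz": -0.003},{"fingers": -1,"tx": 0.4,"ty": 0.14,"tz": -0.015,"wx": 0,"wy": 0,"wz": -0.003},{"fingers": -1,"tx": 0.546,"ty": 0.2,"tz": -0.015,"wx": 0,"wy": 0,"wz": -0.003},{"fingers": -1,"tx": 0.546,"ty": 0.2,"tz": -0.015,"wx": 0,"wy": 0,"wz": -0.003},{"fingers": -1,"tx": 0.546,"ty": 0.2,"tz": -0.015,"wx": 0,"wy": 0,"wz": -0.003},{"fingers": -1,"tx": 0.546,"ty": 0.2,"tz": -0.015,"wx": 0,"wy": 0,"wz": -0.003}]'

```text
clock: 17.58
ee_pos: [0.5001, 0.0723, 0.1509]
orientation: [-3.141, 0.001, 1.624]
force: [-0.6, -0.7, -0.4]
width: 0.0109
grasp_force: 60.0
```

Run:
```python
from h import *
t=env.camera("top");s=env.camera("scene");cv2.imwrite("pics/f.png",np.hstack([cv2.resize(t[205:260,180:280],(400,220),interpolation=cv2.INTER_CUBIC),cv2.resize(s[205:285,180:325],(400,220),interpolation=cv2.INTER_CUBIC)]))
P=np.pi/2+RY
rows([(rack(-.06,.001,.115),P),(rack(-.06,.001,.072),P)])
```

```text
at [0.5001 0.0726 0.1511] rpy [-3.141  0.     1.624] t 17.68
t [0.006 0.002 0.12 ] w [-0.  0. -0.]
t [0.006 0.002 0.264] w [-0.  0. -0.]
```

View pics/f.png

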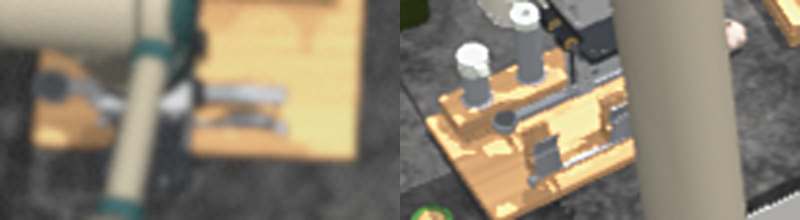

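The spoon is held above the clip, in line with it: bowl at scene crop (505,120), jaw at (545,150). I'll lower it in steps and watch the force.

>>> carry_out --deltas '[{"fingers": -1,"tx": 0.006,"ty": 0.002,"tz": 0.06,"wx": 0,"wy": 0,"wz": 0},{"fingers": -1,"tx": 0.006,"ty": 0.002,"tz": 0.12,"wx": 0,"wy": 0,"wz": 0},{"fingers": -1,"tx": 0.006,"ty": 0.002,"tz": 0.14,"wx": 0,"wy": 0,"wz": 0},{"fingers": -1,"tx": 0.006,"ty": 0.002,"tz": 0.16,"wx": 0,"wy": 0,"wz": 0},{"fingers": -1,"tx": 0.006,"ty": 0.002,"tz": 0.16,"wx": 0,"wy": 0,"wz": 0}]'

```text
clock: 18.3
ee_pos: [0.5008, 0.0757, 0.1032]
orientation: [3.142, 0.0, 1.626]
force: [0.3, 0.5, 0.0]
width: 0.0108
grasp_force: 60.0
```

>>> carry_out --deltas '[{"fingers": -1,"tx": 0,"ty": 0,"tz": 0.02,"wx": 0,"wy": 0,"wz": 0},{"fingers": -1,"tx": 0,"ty": 0,"tz": 0.04,"wx": 0,"wy": 0,"wz": 0},{"fingers": -1,"tx": 0,"ty": 0,"tz": 0.055,"wx": 0,"wy": 0,"wz": 0},{"fingers": -1,"tx": 0,"ty": 0,"tz": 0.055,"wx": 0,"wy": 0,"wz": 0}]'

```text
clock: 18.8
ee_pos: [0.5011, 0.076, 0.0863]
orientation: [3.141, -0.0, 1.626]
force: [0.5, -0.2, -1.2]
width: 0.011
grasp_force: 60.0
```

>>> carry_out --deltas '[{"fingers": -1,"tx": 0,"ty": 0,"tz": 0.015,"wx": 0,"wy": 0,"wz": 0},{"fingers": -1,"tx": 0,"ty": 0,"tz": 0.03,"wx": 0,"wy": 0,"wz": 0},{"fingers": -1,"tx": 0,"ty": 0,"tz": 0.045,"wx": 0,"wy": 0,"wz": 0},{"fingers": -1,"tx": 0,"ty": 0,"tz": 0.05,"wx": 0,"wy": 0,"wz": 0},{"fingers": -1,"tx": 0,"ty": 0,"tz": 0.05,"wx": 0,"wy": 0,"wz": 0}]'

```text
clock: 19.42
ee_pos: [0.4998, 0.0758, 0.0722]
orientation: [-3.14, 0.0, 1.626]
force: [-4.7, -0.5, 10.2]
width: 0.0113
grasp_force: 60.0
```

>>> carry_out --deltas '[{"fingers": -1,"tx": 0,"ty": 0,"tz": 0.006,"wx": 0,"wy": 0,"wz": 0},{"fingers": -1,"tx": 0,"ty": 0,"tz": 0.01,"wx": 0,"wy": 0,"wz": 0},{"fingers": -1,"tx": 0,"ty": 0,"tz": 0.01,"wx": 0,"wy": 0,"wz": 0}]'

```text
clock: 19.8
ee_pos: [0.4997, 0.0758, 0.0721]
orientation: [-3.141, 0.0, 1.627]
force: [-10.4, -1.4, 32.5]
width: 0.011
grasp_force: 60.0
```

Hard stop at the expected bed height. I'll release, raise and check.

>>> carry_out --deltas '[{"fingers": -1,"tx": 0,"ty": 0,"tz": -0.008,"wx": 0,"wy": 0,"wz": 0},{"fingers": -0.4,"tx": 0,"ty": 0,"tz": -0.008,"wx": 0,"wy": 0,"wz": 0},{"fingers": -0.4,"tx": 0,"ty": 0,"tz": -0.008,"wx": 0,"wy": 0,"wz": 0},{"fingers": -0.4,"tx": 0,"ty": 0,"tz": -0.008,"wx": 0,"wy": 0,"wz": 0},{"fingers": -0.4,"tx": 0,"ty": 0,"tz": -0.1,"wx": 0,"wy": 0,"wz": 0},{"fingers": -1,"tx": 0,"ty": 0,"tz": -0.15,"wx": 0,"wy": 0,"wz": 0},{"fingers": -1,"tx": 0,"ty": 0,"tz": -0.15,"wx": 0,"wy": 0,"wz": 0},{"fingers": -1,"tx": 0,"ty": 0,"tz": -0.15,"wx": 0,"wy": 0,"wz": 0}]'

```text
clock: 20.8
ee_pos: [0.5003, 0.0759, 0.113]
orientation: [-3.141, 0.0, 1.626]
force: [-0.1, -0.9, 0.9]
width: 0.0021
grasp_force: 0.0
```

Run:
```python
from h import *
rows([(rack(-.06,0,.082),np.pi/2+RY)])
```

```text
at [0.5003 0.0759 0.113 ] rpy [-3.141  0.     1.626] t 20.8
t [-0.009  0.001  0.103] w [-0.  0.  0.]
```

>>> carry_out --deltas '[{"fingers": -1,"tx": -0.005,"ty": 0,"tz": 0.07,"wx": 0,"wy": 0,"wz": 0},{"fingers": -1,"tx": -0.005,"ty": 0,"tz": 0.095,"wx": 0,"wy": 0,"wz": 0},{"fingers": -1,"tx": -0.005,"ty": 0,"tz": 0.106,"wx": 0,"wy": 0,"wz": 0},{"fingers": -1,"tx": -0.005,"ty": 0,"tz": 0.109,"wx": 0,"wy": 0,"wz": 0},{"fingers": -1,"tx": -0.005,"ty": 0,"tz": 0.109,"wx": 0,"wy": 0,"wz": 0}]'

```text
clock: 21.42
ee_pos: [0.4996, 0.0743, 0.0822]
orientation: [-3.139, 0.0, 1.627]
force: [-4.2, -0.9, 12.3]
width: 0.0005
grasp_force: 6.1
```

>>> carry_out --deltas '[{"fingers": -1,"tx": 0,"ty": 0,"tz": -0.2,"wx": 0,"wy": 0,"wz": 0},{"fingers": -1,"tx": 0,"ty": 0,"tz": -0.4,"wx": 0,"wy": 0,"wz": 0},{"fingers": -1,"tx": -0.2,"ty": -0.1,"tz": -0.5,"wx": 0,"wy": 0,"wz": 0},{"fingers": -1,"tx": -0.4,"ty": -0.2,"tz": -0.5,"wx": 0,"wy": 0,"wz": 0},{"fingers": -1,"tx": -0.6,"ty": -0.3,"tz": -0.5,"wx": 0,"wy": 0,"wz": 0},{"fingers": -1,"tx": -0.8,"ty": -0.35,"tz": -0.5,"wx": 0,"wy": 0,"wz": 0},{"fingers": -1,"tx": -1,"ty": -0.4,"tz": -0.5,"wx": 0,"wy": 0,"wz": 0},{"fingers": -1,"tx": -1,"ty": -0.4,"tz": -0.5,"wx": 0,"wy": 0,"wz": 0}]'

```text
clock: 22.42
ee_pos: [0.3969, -0.2349, 0.231]
orientation: [-3.142, 0.001, 1.622]
force: [-0.9, 0.7, -0.1]
width: 0.0007
grasp_force: 0.0
```

Run:
```python
from h import *
t=env.camera("top");s=env.camera("scene")
cv2.imwrite("pics/g.png",np.hstack([cv2.resize(t[168:252,182:282],(400,336),interpolation=cv2.INTER_CUBIC),cv2.resize(s[185:290,180:290],(400,336),interpolation=cv2.INTER_CUBIC)]))
g=t[:,:,0].astype(int)
for y in(.1,-.1,.085,-.085): print(proj("top",rack(-.06,y,.056)))
print("ends pred",proj("top",rack(-.06,.112,.053)),proj("top",rack(-.06,-.084,.053)))
H=cv2.cvtColor(t,cv2.COLOR_BGR2HSV);m=(H[...,1]<60)
print(m[222:240,195:262].astype(int).sum(1));print(m[222:240,190:265].sum(0))
ys,xs=np.nonzero(m[222:240,195:262]);p=[onz("top",(x+195,y+222),.055)[:2]-RK for x,y in zip(xs,ys)]
print("yaw-ish cols/rows",[(c,(222+np.nonzero(m[222:240,c])[0]).mean()) for c in (200,203,222,226,230,234,250,252) if m[222:240,c].any()])
rows([])
```

```text
[196.6220088  229.34303362]
[257.57882476 231.61576652]
[201.18821893 229.51328162]
[253.0015063  231.44510435]
ends pred [193.16569623 229.34474707] [252.76464911 231.56702078]
[ 0  0  0  0  3  6 23 45 57 58 58 53 47 40 22  4  2  0]
[0 0 0 3 6 7 8 8 8 7 6 5 5 5 8 9 9 8 7 7 7 7 7 7 8 7 7 8 7 7 5 7 7 7 7 7 7
 7 8 8 8 8 6 6 6 6 7 7 8 8 8 8 8 8 8 8 7 7 8 9 9 8 3 0 0 0 0 0 0 0 0 0 0 0
 0]
yaw-ish cols/rows [(200, np.float64(229.5)), (203, np.float64(230.0)), (222, np.float64(232.0)), (226, np.float64(232.0)), (230, np.float64(232.5)), (234, np.float64(232.5)), (250, np.float64(234.0)), (252, np.float64(232.0))]
at [ 0.3974 -0.233   0.2307] rpy [-3.141 -0.     1.623] t 22.52
```

View pics/g.png

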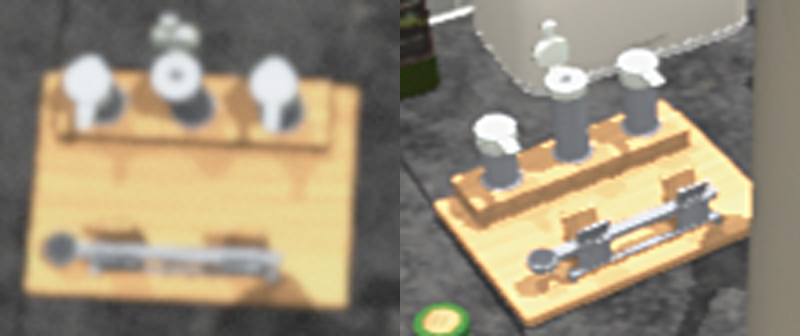

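The spoon sits in the clip behind both noses: ends at columns 193 and 252, where 193.2 and 252.8 were predicted, and handle top at 57 mm by contact. Short and mid caps are shut and the tall cap is open, so I'll hand in.

```bash
python3 -c "
from rig import env
print(env.job_done())"
```

```text
the job is handed in; nothing more can be done
None
```

I handed the job in at about 22.5 s: the short and middle caps are shut, the tallest cap stands open, and the spoon is seated in the clip by touch and camera; the hand-in gave no verdict, and the jaw being closed was judged only from the pictures.

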